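Clear the canister and fit the juicer's feed tube

ROBOT

A 6-joint arm with a two-finger parallel gripper is mounted at the origin on the work surface. World frame = base frame: x ahead of the robot, y to its left, z up, the work surface at z = 0. Lengths are in m, angles in degrees, forces in N, time in s.
With the tool pointing down it reaches from about 0.35 to 1 m from the base axis. Payload 7.1 kg.
Tool frame: the origin (TCP) lies at the very end of the fingers, on their centre line; the grasp point (between the pads) lies ctrl.grasp_offset behind it (ctrl.grasp_offset is the distance from the TCP to the grasp point, in m); z points along the fingers, y is the line along which they close (so a half turn about z gives the same grasp; the last joint's range is limited). The gripper opens to 85 mm and grips with 20 to 120 N. Pads are 22 mm wide; open, the fingers measure 114 mm over their backs; the gripper's body (76 mm by 85 mm) begins 54 mm behind the grasp point. The pads swing forward as they close: fully open they stand 13 mm farther back than shut.
Start: joints at [-1.089, 24.242, 93.386, -0, 62.372, -1.089], TCP at [0.625, 0, 0.231] pointing down, gripper open.
Joint ranges: [-172.04, 172.04], [-51.8, 120.97], [4.93, 147.93], [-75.15, 255.16], [6.16, 154.13], [-145.62, 145.62]. Speed limits (degrees/s): [136.94, 136.94, 172.46, 180, 180, 180].

INTERFACE

Orientations are given as [roll, pitch, yaw] about the fixed x, y, z axes, in that order (R = Rz(yaw) Ry(pitch) Rx(roll)).
In Python, from station import ctrl, sensors, vision, sign_off gives the robot as it stands. The module is installed in compiled form; this text tells all that it offers. Calls block until the motion is done:
- ctrl.movep(position, orientation): joint-space move of the TCP to a pose.
- ctrl.move_l(position, speed=0.15, rotation=None, stop_force=None): straight line of the TCP; rotation=None keeps the orientation; speed is the mean speed in m/s. With stop_force (N) it stops when the force on the tool has changed by that much, and returns True; else False.
- ctrl.goto_joints(angles): joint-space move.
- ctrl.gripper_to(opening, effort=None): opening from 0.0 (shut) to 1.0 (fully open); effort is the grip in N (None keeps the last); returns when the fingers have stopped.
- ctrl.wait(seconds).
- ctrl.inverse_kinematics(position, orientation): joint angles nearest the present ones, or None.
- sensors.state(): the state.
- vision.read_camera(name): name is "scene" or "side" or "wrist"; returns the picture (420x560x3 uint8, red, green, blue); there is no depth.
- vision.calibration(name): a dict with "mtx" (3x3 intrinsics, pixels), "distortion" ([k1, k2, p1, p2, k3] as OpenCV has them; the pictures are not rectified), "T" (4x4, takes a point from camera to world coordinates). Camera axes: x right, y up, looking along -z (the intrinsics and any distortion apply to the point x, -y, -z); pixel columns grow to the right and rows downward; lengths in m; the calibration is good to about 2 mm. A picture is of the moment at which its call begins: read the wrist's pose just before it. calibration takes no time and is no camera call; for the wrist camera it gives the pose at the moment of the call.
A pose or a line that the arm cannot do raises ctrl.Unreachable and nothing moves.
- sign_off(): hands the job in; it is judged then, once.
The state is a dict: "t": time; "qpos": joint angles; "joint_vel": joint speeds; "tau": joint torques, N m; "ee_pos": TCP position; "eef_rot": TCP orientation; "force": force on the tool from outside, world axes, zero at the start; "moment": the same for the moment, N m; "gripper_width": opening from 0.0 (shut) to 1.0 (fully open); "grip_force": force on a finger pad.
Only numpy, scipy, OpenCV 4.12 (cv2) and the standard library are available. Lean on these libraries where they do the work, as an engineer would, in place of code of your own. Each camera call takes 0.05 s, during which the arm holds its last target. There are 200 camera calls.

TASK

Get the juicer ready for the next batch: first lift the full steel canister by its handle off the juicer's front shelf, keep it upright, set it down gently wholly on the wooden board and let go of it. Then take the open steel feed tube from the tray and push it, flanged end first, onto the juicer's slanting feed neck until it is fully home against the shoulder, and let go. Leave the other things where they are.

Things in the scene. Friction and masses are not known exactly. Their poses are not given: they have to be found in the camera images.
- juicer: Grey bench juicer, fixed (sizes here and below in mm). Origin: centre of its footprint on the table; x points from its front shelf (towards the robot) to its motor housing, z up. Shelf: aluminium block, top 40 high, x -200..-70, y -70..70. Drum of radius 45 along x (x -50..60, axis 100 high), short spout to x = -72; housing x 60..230, y -75..75, top 165 high.
- neck: Juicer's feed neck: round steel spigot, 36 mm wide, 50 long, its last 12 tapering to 24 at the tip. Leans 30 degrees from vertical over the front shelf. Origin: on its axis, in the plane of the flat shoulder (60 in diameter) where the tube seats; z along the neck (tip at z = 50), y level. Two sprung studs at z = 22 (+y and -y), 2.4 proud, grip the tube's bore and yield to a push of a few N.
- tube: Feed tube: open steel tube standing upright on the tray, 120 mm long, outer diameter 48, bore 40 right through, with a flange of diameter 56 and 8 high round its lower end. Origin: on its axis at the flanged (lower) end face; z runs along the tube to the plain end. 130 g.
- tray: Shallow aluminium tray, fixed, 220 (x) by 140 (y) mm, 18 high, walls and floor about 4 thick. Origin: centre of underside. The tube and the tamper stand on it 100 apart along its x axis, in either order.
- canister: Closed steel canister on the juicer's shelf, 84 mm in diameter, 118 high, about 0.55 kg, with a fixed arched handle over its top: round bar 10 thick, lying along the canister's x axis, level for x -26..26 with its centre line 172 above the origin (the handle's legs at x = -38 and 38). Origin: centre of underside, z up.
- board: Square wooden board, fixed on the table, 180 by 180 mm, 15 thick. Origin: centre of underside; x, y along its edges.
- tamper: Bystander: solid black plastic tamper, 44 mm in diameter, 104 high with a waist and a button top, standing on the tray. Origin: centre of underside.
- bottle_a: Bystander: amber juice bottle with black cap, 64 mm in diameter, 170 high. Origin: centre of underside.
- bottle_b: Bystander: like bottle_a.
- bottle_c: Bystander: like bottle_a.
- mug: Bystander: white mug, 76 mm in diameter, 85 high. Origin: centre of underside.
- brush: Bystander: brush about 200 mm long, lying on the table along its x axis.
- clamp_ring: Bystander: black plastic ring lying flat on the table, 90 mm in diameter, 14 high. Origin: centre of underside.
Mind the look-alikes: they are no part of the job. Leave any purple or yellow look-alike of the tube alone.

How it is judged (in metres and radians):
On the way, in this order (a step that is already met when the one before it is completed fails the run):
1. the canister stands upright, wholly on the board, let go (x of canister in the frame of board between -0.05 and 0.05 m and y of canister in the frame of board between -0.05 and 0.05 m and z of canister in the frame of board between 0.01 and 0.02 m and angle between canister's own z axis and vertical below 0.1 rad and linear speed of canister below 0.03 m/s and contact force between the fingers and canister below 0.1 N), for 0.2 s.
2. the feed tube is fully home on the neck (x of tube in the frame of neck between -0.006 and 0.006 m and y of tube in the frame of neck between -0.006 and 0.006 m and z of tube in the frame of neck between -0.005 and 0.005 m and angle between the z axis of tube and the z axis of neck, either way round below 0.12 rad and linear speed of tube below 0.03 m/s), for 0.2 s.
At the end, for the whole second after the job is handed in: Canister at rest, upright (0.1 rad), centre within 50 mm of the board's centre along each board axis, on its top. Tube at rest on the neck, flange down: end face within 5 mm of the shoulder, within 6 mm of its axis (each way), aligned within 0.12 rad (all of step 2 and x of canister in the frame of board between -0.05 and 0.05 m and y of canister in the frame of board between -0.05 and 0.05 m and z of canister in the frame of board between 0.01 and 0.02 m and angle between canister's own z axis and vertical below 0.1 rad and linear speed of canister below 0.03 m/s); the robot touches nothing.
It fails at once if the canister is tipped by more than 0.45 rad (angle between canister's own z axis and vertical above 0.45 rad).
It fails at once if the canister is dropped or thrown (faster than 0.6 m/s with no finger on it) (linear speed of canister above 0.6 m/s and contact force between each of the arm, the fingers and canister below 0.05 N).
It fails at once if another thing is moved by more than 50 mm (distance of any of tamper, bottle_a, bottle_b, bottle_c, mug, brush, clamp_ring from where it was at the start of the episode above 0.05 m).
It also fails if it takes over 61 s, if anything falls off the work surface, if the arm or the gripper's body presses on something with over 40 N, if the wrist force passes 120 N, or if a joint passes its speed limit or range.

## Working session

There is one attempt and no reset: what is moved stays moved. The work goes in short steps, each a Python script; the robot and the scene stay as the last script left them, time stands still between calls to the robot, and variables do not carry over. Pictures are saved under pics/ and viewed, at most 10 in all, crops included, and the job is handed in when it is done.

```bash
mkdir -p pics; cat > h.py <<'E'
import numpy as np, cv2
from station import ctrl, sensors, vision, sign_off
def snap(n,f=None):
    c=vision.calibration(n); im=vision.read_camera(n)
    np.savez(f'pics/{f or n}.npz',im=im,**{k:np.array(c[k]) for k in c})
    return im,c
def load(f):
    d=np.load(f'pics/{f}.npz'); return d['im'],d
def ray(c,px):
    p=cv2.undistortPoints(np.array(px,float).reshape(-1,1,2),np.array(c['mtx']),np.array(c['distortion'])).reshape(-1,2)
    d=np.c_[p[:,0],-p[:,1],-np.ones(len(p))]; T=np.array(c['T'])
    return T[:3,3],d@T[:3,:3].T
def plane(c,px,z):
    o,d=ray(c,px); return o+d*((z-o[2])/d[:,2])[:,None]
def tri(cs,pxs):
    A=np.zeros((3,3));b=np.zeros(3)
    for c,p in zip(cs,pxs):
        o,d=ray(c,[p]); d=d[0]/np.linalg.norm(d[0]); M=np.eye(3)-np.outer(d,d); A+=M;b+=M@o
    return np.linalg.solve(A,b)
def proj(c,P):
    T=np.array(c['T']); q=(np.atleast_2d(P)-T[:3,3])@T[:3,:3]; q=q*[1,-1,-1]
    return cv2.projectPoints(q,np.zeros(3),np.zeros(3),np.array(c['mtx']),np.array(c['distortion']))[0].reshape(-1,2)
E
python3 - <<'E'
from h import *
for n in ('scene','side','wrist'):
    im,c=snap(n); cv2.imwrite(f'pics/{n}.png',im[:,:,::-1]); print(n,np.round(c['T'],3).tolist(),np.round(c['mtx'],1).tolist(),c['distortion'])
s=sensors.state(); print(s['t'],s['gripper_width'],ctrl.grasp_offset)
E
```

```text
scene [[-0.774, -0.408, 0.485, 1.029], [0.633, -0.474, 0.612, 0.639], [-0.02, 0.781, 0.625, 0.801], [0.0, 0.0, 0.0, 1.0]] [[400.2, 0.0, 281.5], [0.0, 400.2, 212.5], [0.0, 0.0, 1.0]] [-0.11626114  0.          0.          0.          0.        ]
side [[-0.849, 0.276, -0.451, -0.091], [-0.528, -0.454, 0.718, 0.906], [-0.007, 0.848, 0.531, 0.839], [0.0, 0.0, 0.0, 1.0]] [[472.7, 0.0, 281.8], [0.0, 472.7, 203.1], [0.0, 0.0, 1.0]] [-0.02760927  0.          0.          0.          0.        ]
wrist [[1.0, -0.0, 0.004, 0.625], [-0.001, 0.965, 0.26, 0.066], [-0.004, -0.26, 0.965, 0.374], [0.0, 0.0, 0.0, 1.0]] [[335.3, 0.0, 277.9], [0.0, 335.3, 206.3], [0.0, 0.0, 1.0]] [-0.0123508  0.         0.         0.         0.       ]
0.15 1.0010318039009458 0.0187
```

View pics/scene.png

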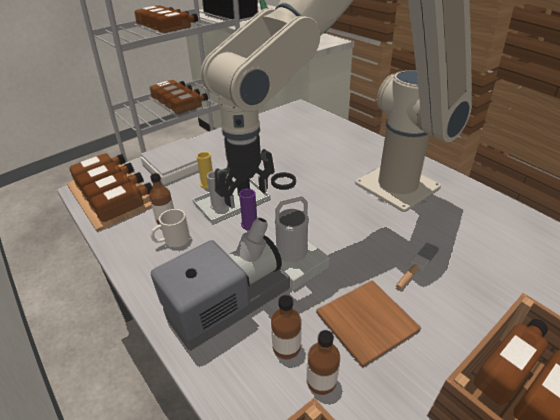

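View pics/side.png

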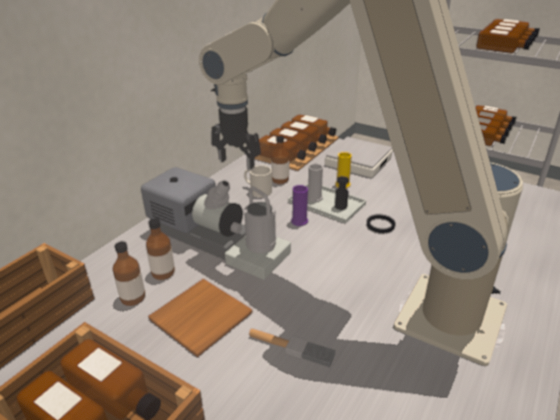

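The scene picture shows the grey tube on the tray at about (217,187), the purple look-alike at (248,210) and the yellow one at (205,170). The canister is at (291,232), the neck at (257,232) and the board at (369,321). In the side picture the tube is at (316,183), the black tamper at (341,195), purple at (300,205), yellow at (344,168), the canister at (259,228) and the board at (202,316).

Candidates for the tube are therefore grey (217,187), purple (248,210), yellow (205,170) and the tamper. I choose the grey steel one and will check it in a close crop.

```bash
python3 - <<'E'
from h import *
a,ca=load('scene'); b,cb=load('side')
A=cv2.resize(a[150:300,195:335],None,fx=2.857,fy=2.857,interpolation=cv2.INTER_CUBIC)
B=cv2.resize(b[140:290,190:370],None,fx=2.22,fy=2.22,interpolation=cv2.INTER_CUBIC)
o=np.zeros((430,800,3),np.uint8); o[:A.shape[0],:A.shape[1]]=A; o[:B.shape[0],400:400+B.shape[1]]=B[:, :400]
cv2.imwrite('pics/crop1.png',o[:,:,::-1])
w,_=load('wrist'); cv2.imwrite('pics/wrist0.png',w[:,:,::-1])
def board(im,c,lo,hi,roi):
    h=cv2.cvtColor(im,cv2.COLOR_RGB2HSV); m=cv2.inRange(h,(5,90,60),(20,255,255)); k=np.zeros_like(m); x0,y0,x1,y1=roi; k[y0:y1,x0:x1]=m[y0:y1,x0:x1]
    k=cv2.morphologyEx(k,cv2.MORPH_OPEN,np.ones((5,5)))
    ct=max(cv2.findContours(k,cv2.RETR_EXTERNAL,cv2.CHAIN_APPROX_NONE)[0],key=cv2.contourArea)
    P=plane(c,ct.reshape(-1,2),.015)[:,:2].astype(np.float32); r=cv2.minAreaRect(P); print(r)
board(a,ca,0,0,(310,275,425,366)); board(b,cb,0,0,(145,275,255,352))
E
```

```text
((0.5215127468109131, 0.31536224484443665), (0.1808934062719345, 0.18120647966861725), 81.7080307006836)
((0.512406051158905, 0.31808674335479736), (0.1808955818414688, 0.1822192668914795), 81.70596313476562)
```

View pics/crop1.png

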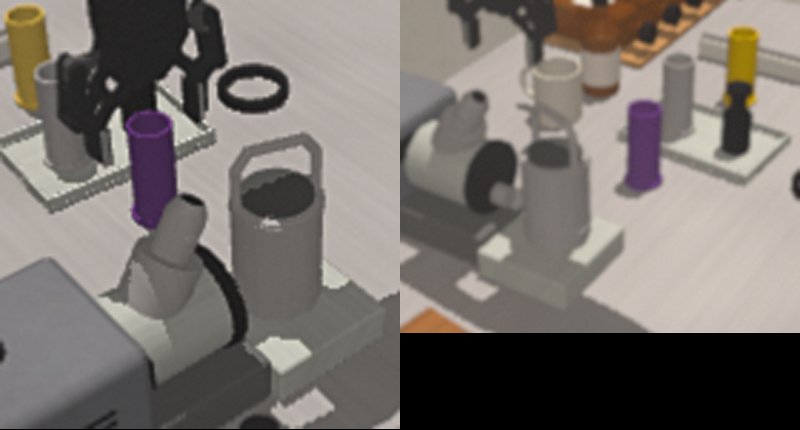

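View pics/wrist0.png

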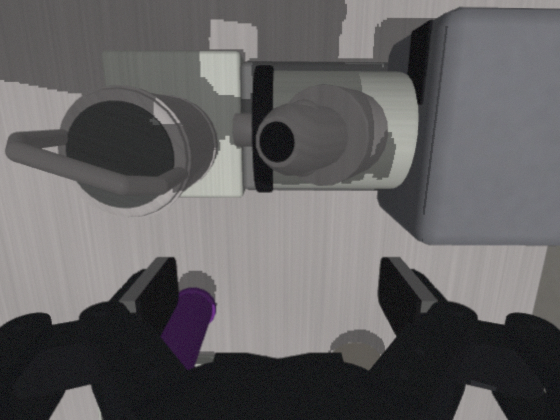

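The crop confirms the tube choice: a plain grey tube with a flange, standing on the tray, with the tamper next to it. In the wrist view the handle bar runs (18,147)-(125,185), the neck tip is at (277,142) and the shelf's back edge runs (243,51)-(243,197). Next I triangulate these.

```bash
python3 - <<'E'
from h import *
a,ca=load('scene'); b,cb=load('side'); w,cw=load('wrist')
S=lambda x,y:(x/2.857+195,y/2.857+150); D=lambda x,y:((x-400)/2.22+190,y/2.22+140)
C=[ca,cb,cw]
def rep(n,cs,ps):
    p=tri(cs,ps); print(n,p.round(4),[ (proj(c,p)[0]-q).round(1).tolist() for c,q in zip(cs,ps)])
rep('tip',C,[S(192,203),D(478,97),(277,142)])
rep('tip w/o wrist',C[:2],[S(192,203),D(478,97)])
rep('tubetop',C[:2],[S(52,71),D(678,61)])
rep('purpletop',C[:2],[S(150,124),D(644,107)])
rep('tampertop',[cb],[D(738,88)]) if 0 else None
print('tamper top',plane(cb,[D(738,90)],.108))
print('shelf',plane(cw,[(243,51),(243,197),(187,197)],.04).round(4).tolist())
print('handle',plane(cw,[(18,147),(125,185)],.212).round(4).tolist())
print('canister rim c scene,side', plane(ca,[S(277,193)],.158).round(3),plane(cb,[D(556,153)],.158).round(3))
print('tube top@.122+', plane(ca,[S(52,71)],.124).round(3),plane(cb,[D(678,61)],.124).round(3))
print('tray corners side', plane(cb,[D(790,140),D(743,180),D(620,130)],.018).round(3).tolist())
print('tray corners scene', plane(ca,[S(213,133),S(52,207)],.018).round(3).tolist())
print('bottleB caps',plane(ca,[(286,301),(325,338)],.17).round(3).tolist(), plane(cb,[(122,247),(155,226)],.17).round(3).tolist())
E
```

```text
tip [0.6241 0.0543 0.2106] [[-0.2, -0.4], [-0.1, 0.4], [0.1, -0.3]]
tip w/o wrist [0.6241 0.0544 0.2107] [[-0.2, -0.4], [-0.2, 0.4]]
tubetop [ 0.5439 -0.3114  0.1195] [[0.1, 0.4], [0.2, -0.4]]
purpletop [ 0.5179 -0.1646  0.1193] [[-0.1, -0.4], [-0.2, 0.4]]
tamper top [[ 0.43819744 -0.29447486  0.108     ]]
shelf [[0.5918, 0.124, 0.04], [0.5881, -0.014, 0.04], [0.5306, -0.014, 0.04]]
handle [[0.4992, 0.0522, 0.212], [0.549, 0.0335, 0.212]]
canister rim c scene,side [[0.523 0.042 0.158]] [[0.521 0.04  0.158]]
tube top@.122+ [[ 0.546 -0.308  0.124]] [[ 0.539 -0.301  0.124]]
tray corners side [[0.373, -0.346, 0.018], [0.386, -0.215, 0.018], [0.601, -0.24, 0.018]]
tray corners scene [[0.398, -0.219, 0.018], [0.611, -0.227, 0.018]]
bottleB caps [[0.711, 0.244, 0.17], [0.712, 0.356, 0.17]] [[0.695, 0.36, 0.17], [0.69, 0.257, 0.17]]
```

Three views agree to within a pixel. Handle centre is (0.523, 0.042, 0.212) with yaw −20.6°, board centre (0.517, 0.317), neck tip (0.624, 0.054, 0.211) and tube about (0.543, −0.308). Now to grasp the handle.

```bash
python3 - <<'E'
from h import *
s=sensors.state(); print(s['eef_rot'],s['t'])
opts=[]
for y in (-20.6,159.4):
    q=ctrl.inverse_kinematics([.523,.042,.30],[180,0,y]); q2=ctrl.inverse_kinematics([.517,.317,.30],[180,0,y])
    print(y,None if q is None else np.round(q,0),None if q2 is None else np.round(q2,0))
    if q is not None and q2 is not None: opts.append((abs(np.array(q)-s['qpos']).max(),y))
y=min(opts)[1]
ctrl.movep([.523,.042,.32],[180,0,y]); ctrl.gripper_to(1.0,60)
print('hit',ctrl.move_l([.523,.042,.1933],speed=.1,stop_force=8))
s=sensors.state(); print(s['ee_pos'],s['force'],s['t'])
im,_=snap('scene','s1'); im2,_=snap('side','d1')
o=np.hstack([cv2.resize(im[150:300,195:345],(400,400)),cv2.resize(im2[140:290,190:340],(400,400))]); cv2.imwrite('pics/g1.png',o[:,:,::-1])
E
```

```text
[-1.79931753e+02 -2.25867644e-03  8.99980013e+01] 0.15
-20.6 [  3.  11. 102.  -0.  67. 114.] [ 30.  19.  92.  -0.  69. 141.]
159.4 [  3.  11. 102.   0.  67. -66.] [ 30.  19.  92.   0.  69. -39.]
hit False
[0.52346672 0.04203152 0.19392187] [-0.59759094  0.75181659 -0.60190743] 2.8333
```

View pics/g1.png

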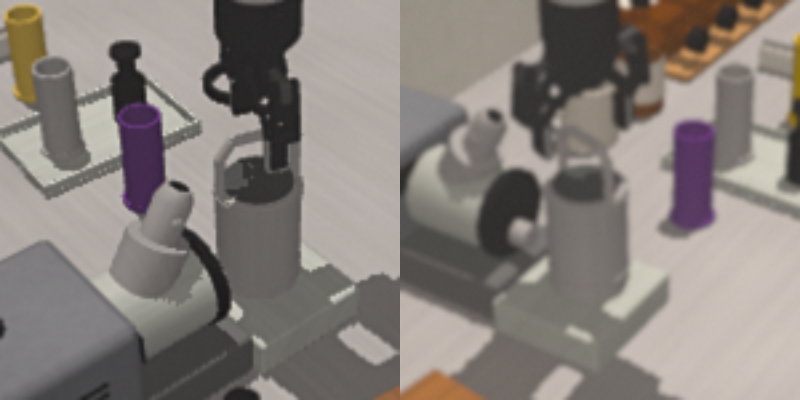

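The crop shows the fingers astride the handle bar, (270,130) in the left panel and (555,130) in the right. I close, lift and carry it to the board.

```bash
python3 - <<'E'
from h import *
ctrl.gripper_to(0.0,70); s=sensors.state(); print('grip',s['gripper_width'],s['grip_force'],s['t'])
p=np.array(s['ee_pos'])
print(ctrl.move_l([p[0],p[1],p[2]+.02],speed=.05)); s=sensors.state(); print(s['grip_force'],s['force'])
ctrl.move_l([p[0],p[1],.30],speed=.15)
ctrl.move_l([.517,.317,.30],speed=.15)
im,_=snap('scene','s2')
ctrl.move_l([.517,.317,.185],speed=.12)
ctrl.wait(.3); f0=sensors.state()['force']
hit=ctrl.move_l([.517,.317,.158],speed=.025,stop_force=3.5)
s=sensors.state(); print('hit',hit,s['ee_pos'],f0,s['force'],s['t'])
im2,_=snap('side','d2')
o=np.hstack([cv2.resize(im[140:370,250:480],(400,400)),cv2.resize(im2[180:370,120:310],(400,400))]); cv2.imwrite('pics/g2.png',o[:,:,::-1])
E
```

```text
grip 0.08832039376882607 68.06665778160095 3.6333
False
67.89586901664734 [ 0.26845588 -0.47776316 -6.64952653]
hit True [0.51679196 0.3171392  0.16848065] [ 0.38787295 -0.99306731 -6.42723914] [-0.82006362  0.50105838  5.25540549] 9.05
```

View pics/g2.png

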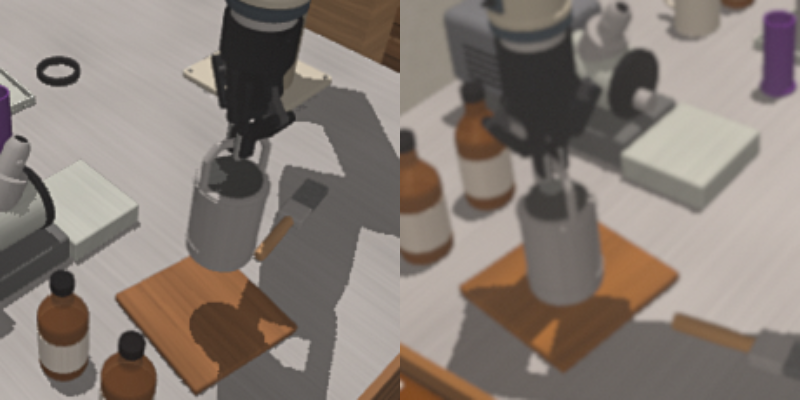

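It made contact at exactly the expected height (TCP 0.1685) and the canister stands mid-board, so I release it and go and look at the tube.

```bash
python3 - <<'E'
from h import *
p=np.array(sensors.state()['ee_pos'])
ctrl.gripper_to(1.0); s=sensors.state(); print('open',s['gripper_width'],s['grip_force'])
ctrl.move_l([p[0],p[1],.30],speed=.15)
imc,_=snap('side','d3')
ctrl.movep([.50,.1,.36],[180,0,0]); 
imn,_=snap('wrist','wn')
ctrl.movep([.47,-.305,.30],[180,0,0]); ctrl.wait(.2)
im,c=snap('wrist','wt'); print(proj(c,[.541,-.306,.124]), sensors.state()['t'])
cv2.imwrite('pics/g3.png',np.hstack([im[:,:,::-1][:, 60:500],cv2.resize(imc[180:370,120:310],(360,420))[:,:,::-1]]))
E
```

```text
open 0.9995774503401742 0.0
[[280.46170874 110.18620374]] 14.825
```

View pics/g3.png

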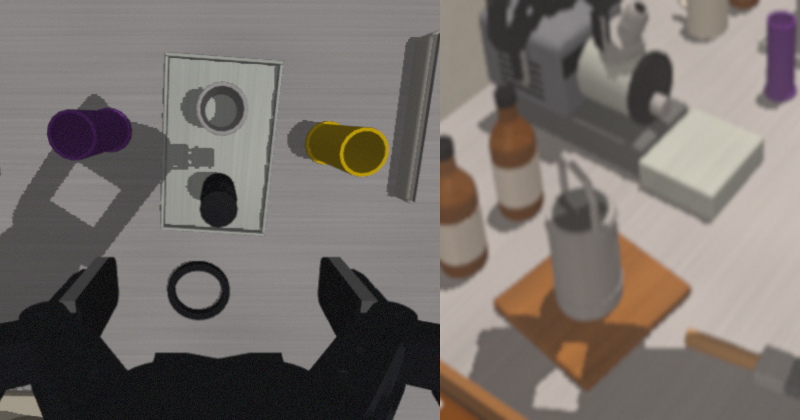

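The wrist view shows the tube's top ring at full-frame (281,108), 2 px from the prediction, with the tamper at (278,200), purple at left and yellow at right. The canister stands free and upright on the board. I grasp the tube with the fingers closing along y and carry it tilted to a point short of the neck.

```bash
python3 - <<'E'
from h import *
_,c=load('wt'); P=plane(c,[(281,108)],.124)[0]; x,y=P[:2]; print(P)
rot=[180,-30,-1.5]
yj=np.radians(-1.5); a=np.array([-.5*np.cos(yj),-.5*np.sin(yj),.8660]); tip=np.array([.6241,.0543,.2106]); N=tip-.05*a
for d in (.074,.15): print(d,ctrl.inverse_kinematics((N+a*d).tolist(),rot))
ctrl.movep([x,y,.20],[180,0,0])
print('hit',ctrl.move_l([x,y,.078],speed=.1,stop_force=8))
ctrl.gripper_to(0.0,70); s=sensors.state(); print('grip',s['gripper_width'],s['grip_force'],s['ee_pos'],s['t'])
ctrl.move_l([x,y,.36],speed=.15); s=sensors.state(); print(s['grip_force'],s['force'])
ctrl.movep([.5,-.05,.40],rot)
ctrl.movep((N+a*.150).tolist(),rot); ctrl.wait(.3)
im,_=snap('scene','s4'); im2,_=snap('side','d4'); w,_=snap('wrist','w4'); wn,_=load('wn')
s=sensors.state(); print(s['ee_pos'],s['eef_rot'],N+a*.15,s['t'],N)
r=lambda i:cv2.resize(i,(400,300),interpolation=cv2.INTER_CUBIC)
o=np.vstack([np.hstack([r(im[155:275,195:355]),r(im2[120:240,170:330])]),np.hstack([r(w),r(wn[100:310,200:480])])]); cv2.imwrite('pics/g4.png',o[:,:,::-1])
E
```

```text
[ 0.54292778 -0.30648718  0.124     ]
0.074 [  5.76314818  14.19621223 114.95418538 -10.00140271  21.34484695
 105.62634836]
0.15 [  6.40689544   5.21731698 115.64876931  -8.00189244  29.61055594
 103.82633662]
hit False
grip 0.539550765003224 71.65100938579336 [ 0.54331227 -0.30682311  0.07867396] 17.2083
71.61693079432439 [ 0.19550213 -0.73424518 -1.47525985]
[0.57415977 0.05517221 0.29788913] [-179.99293683  -30.06072644   -1.54178317] [0.57411713 0.05560885 0.2972    ] 21.425 [0.64909143 0.05364558 0.1673    ]
```

View pics/g4.png

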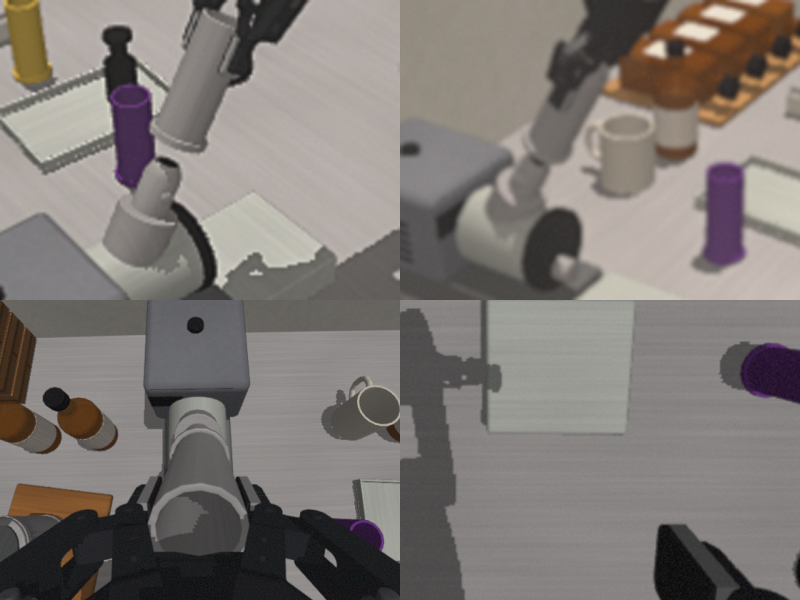

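The tube is held in line with the neck. In the scene panel the flange is at about (180,138) and the tip at (167,163), and in the wrist panel the neck is centred at x≈199. I check the offset numerically before pushing.

```bash
python3 - <<'E'
from h import *
yj=np.radians(-1.5); a=np.array([-.5*np.cos(yj),-.5*np.sin(yj),.8660]); tip=np.array([.6241,.0543,.2106]); N=tip-.05*a
s=sensors.state(); q=np.array(s['ee_pos'])
h=.0787-.004
for n,f,(x0,y0) in (('scene','s4',(195,155)),('side','d4',(170,120))):
    im,c=load(f)
    for k,p in (('tip',tip),('shoulder',N),('flange',q-a*h),('top',q+a*(.12-h)),('fl +x10',q-a*h+[.01*.866,0,.005]),('fl+y10',q-a*h+[0,.01,0])):
        print(n,k,((proj(c,p)[0]-[x0,y0]+.5)*2.5-.5).round(1))
ims=[load(f)[0] for f in ('s4','d4')]
o=np.hstack([cv2.resize(ims[0][190:260,225:295],(400,400),interpolation=cv2.INTER_CUBIC),cv2.resize(ims[1][150:220,195:265],(400,400),interpolation=cv2.INTER_CUBIC)])
for i,(c,x0,y0) in enumerate(((load('s4')[1],225,190),(load('d4')[1],195,150))):
    for p,col in ((tip,(255,0,0)),(q-a*h,(0,255,0)),(N,(0,0,255))):
        u=(proj(c,p)[0]-[x0,y0])*400/70; cv2.circle(o,(int(u[0])+400*i,int(u[1])),4,col,-1)
    th=np.linspace(0,2*np.pi,60); e1=np.array([.866,0,.5]); e2=np.array([0,1,0])
    for ctr,r,col in ((q-a*h,.028,(0,255,0)),(tip,.012,(255,0,0)),(N,.030,(0,0,255))):
        u=(proj(c,ctr+r*(np.cos(th)[:,None]*e1+np.sin(th)[:,None]*e2))-[x0,y0])*400/70+[400*i,0]
        cv2.polylines(o,[u.astype(np.int32)],True,col,1)
cv2.imwrite('pics/g5.png',o[:,:,::-1])
E
```

```text
scene tip [168.3 164.8]
scene shoulder [149. 211.]
scene flange [178.  140.1]
scene top [228.   20.7]
scene fl +x10 [170.2 139.6]
scene fl+y10 [184.7 145.2]
side tip [138.2 160.9]
side shoulder [123.3 188.9]
side flange [146.2 145.4]
side top [186.7  69.1]
side fl +x10 [139.4 139.2]
side fl+y10 [140.4 149.3]
```

View pics/g5.png

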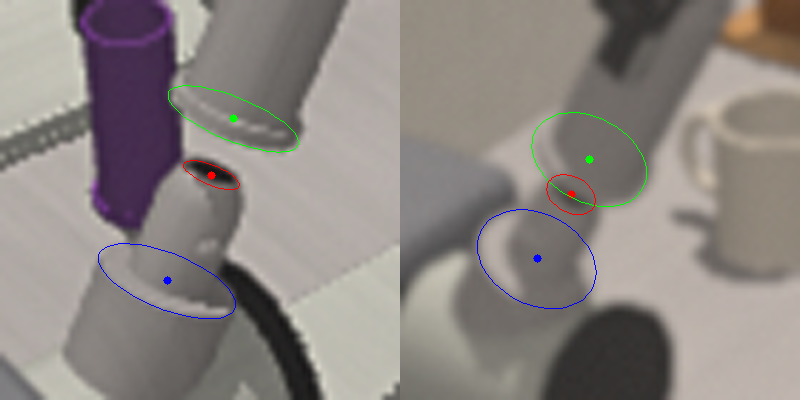

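Overlaid rings for tip, shoulder and flange match the picture to about a pixel in both views: scene tip (211,174), shoulder (167,280) and flange (233,118). Now I push along the neck axis, watching the force.

```bash
cat > push.py <<'E'
from h import *
yj=np.radians(-1.5); a=np.array([-.5*np.cos(yj),-.5*np.sin(yj),.8660]); tip=np.array([.6241,.0543,.2106]); N=tip-.05*a
def st(t):
    s=sensors.state(); r=np.array(s['ee_pos'])-N; f=np.array(s['force']); print(t,'d',round(r@a,4),'lat',(r-(r@a)*a).round(4),'F_ax',round(f@a,1),'F',f.round(1),'gw',round(s['gripper_width'],3),round(s['t'],2)); return r@a
E
python3 - <<'E'
from push import *
st('start')
print(ctrl.move_l((N+a*.118).tolist(),speed=.05,stop_force=10)); st('tip in')
print(ctrl.move_l((N+a*.070).tolist(),speed=.025,stop_force=22)); st('push')
E
```

```text
start d 0.1506 lat [ 0.0003 -0.0004  0.0002] F_ax -1.0 F [-0.   0.1 -1.2] gw 0.535 21.43
False
tip in d 0.1179 lat [-0.  0.  0.] F_ax -0.9 F [-0.   0.1 -1. ] gw 0.538 22.22
True
push d 0.0773 lat [-0.0001 -0.     -0.    ] F_ax 7.8 F [-4.2  0.8  6.6] gw 0.541 23.68
```

```bash
python3 - <<'E'
from push import *
st('now')
print(ctrl.move_l((N+a*.068).tolist(),speed=.015,stop_force=35)); d=st('push')
ctrl.wait(.3); st('rest')
im,_=snap('scene','s6'); im2,_=snap('side','d6')
o=np.hstack([cv2.resize(im[190:260,225:295],(400,400),interpolation=cv2.INTER_CUBIC),cv2.resize(im2[150:220,195:265],(400,400),interpolation=cv2.INTER_CUBIC)])
cv2.imwrite('pics/g6.png',o[:,:,::-1])
E
```

```text
now d 0.0773 lat [-0.0001 -0.     -0.    ] F_ax 7.8 F [-4.2  0.8  6.6] gw 0.541 23.68
True
push d 0.0773 lat [-0. -0. -0.] F_ax 9.2 F [-5.9  2.1  7.2] gw 0.542 23.96
rest d 0.0773 lat [-0.0001 -0.     -0.    ] F_ax 8.6 F [-5.6  0.9  6.7] gw 0.543 24.26
```

View pics/g6.png

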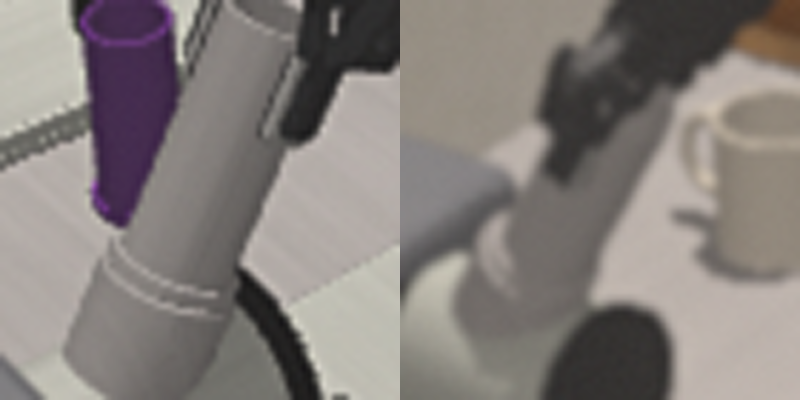

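The flange sits flush on the shoulder at (165,285) in the left panel, and both pushes stopped hard at the same depth. I let go, back off along the axis and check by image difference that nothing shifted.

```bash
python3 - <<'E'
from push import *
ctrl.gripper_to(1.0); st('open'); 
ctrl.move_l((N+a*.22).tolist(),speed=.12); ctrl.wait(.4); st('away')
for n,f,(x0,y0,x1,y1) in (('scene','s6',(232,225,272,258)),('side','d6',(200,185,235,215))):
    old=load(f)[0]; im,c=snap(n,f+'b'); A,B=[cv2.cvtColor(i[y0:y1,x0:x1],cv2.COLOR_RGB2GRAY).astype(np.float32) for i in (old,im)]
    print(n,'shift px',cv2.phaseCorrelate(A,B),'mean diff',np.abs(A-B).mean())
    # canister: still where it was after release
A=load('d3')[0][255:325,165:215]; B=load('d6b')[0][255:325,165:215]
print('canister',cv2.phaseCorrelate(*[cv2.cvtColor(i,cv2.COLOR_RGB2GRAY).astype(np.float32) for i in (A,B)]))
print(sensors.state()['t'],sensors.state()['force'])
E
```

```text
open d 0.0766 lat [-0.0009 -0.0001 -0.0005] F_ax 0.0 F [0.4 0.4 0.2] gw 0.998 24.83
away d 0.2198 lat [-0.0001 -0.     -0.    ] F_ax -0.6 F [ 0.5 -0.4 -0.4] gw 0.998 26.57
scene shift px ((0.18187711210559954, 0.13038201999864896), 1.0155991638700168) mean diff 2.321212
side shift px ((0.02521045273804745, -0.023193730836220894), 1.0007731075640078) mean diff 2.475238
canister ((-0.01944612048930594, -0.12342364141813533), 0.8109528843561808)
26.675 [ 0.20226698  0.36148522 -0.60918041]
```

```bash
python3 -c "
from station import sign_off
print(sign_off())"
```

```text
the job is handed in; nothing more can be done
None
```

I set the canister upright in the middle of the board, pushed the feed tube flange first onto the neck until it stopped hard at the shoulder, let go of both and handed the job in at about 27 s; sign-off returned no verdict.

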